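Load two test panels upright into the panel carrier

TASK

Make the aluminium carrier up to a batch of three large test panels: take the two large panels out of the sloping black stand and stand each one, lower edge down as it was, fully home in an empty slot of its own in the carrier, letting go only once it is down in the slot. Leave the small panel in the stand and the panel already in the carrier where they are, and do not disturb the other things on the bench.

Things in the scene. Friction and masses are not known exactly. Their poses are not given: they have to be found in the camera images.
- panel_a: large test panel: flat white plastic plate with grey wells, 84 mm wide (own y), 66 mm high (own z), 10 mm thick (own x), about 70 g. Origin: centre of its lower edge face; upper edge at z = 66 mm. At first it leans in a rest of the sloping stand, its z axis 35 degrees from vertical, upper edge towards the stand's -x; only its upper 30 mm stand clear of the rest
- panel_b: the second large test panel, identical to panel_a, in another rest of the stand
- panel_small: a small test panel, same width and thickness but only 44 mm high, in the remaining rest of the stand; stays there. Origin and axes as for panel_a
- panel_loaded: a large test panel like panel_a that already stands upright in slot1 of the carrier; stays there
- stand: black sloping stand, fixed, 190 (x) by 104 (y) mm, side walls 34 mm high. Origin: centre of underside. Three rests in a row: panel feet at x = -38, 16, 70 mm, height 22 mm (panels 44 mm apart, measured square to them). A rest is a back plate under the panel's -x face, 36 mm up along it, a floor square to it and an 11 mm lip. Panels come out along their own z axis
- carrier: aluminium carrier, fixed, 176 (x) by 98 (y) by 36 mm high. Origin: centre of underside. Four upright slots in a row along its x, 44 mm apart, each 14.5 mm wide (x) and 90 mm long (y), with 6 mm bevels along the mouth; slot floor 8 mm, top 36 mm above the underside. A panel stands in a slot on its lower edge, its flat faces square to the carrier's x
- slot0 (a point): centre of the floor of carrier slot 0 (carrier x = -66 mm), empty at the start
- slot1 (a point): centre of the floor of carrier slot 1 (carrier x = -22 mm), occupied by panel_loaded
- slot2 (a point): centre of the floor of carrier slot 2 (carrier x = 22 mm), empty at the start
- slot3 (a point): centre of the floor of carrier slot 3 (carrier x = 66 mm), empty at the start
- dish_stack: bystander: loose stack of culture dishes, 60 mm across, 56 mm high; origin at the centre of its underside, as for all bystanders
- vial: bystander: loose capped jar, 34 mm across, 62 mm high
- marker: bystander: loose marker pen lying along its y axis, 130 mm long, 14 mm wide, 10 mm high
There are look-alikes about, which are no part of the job. What is shaped like the panel_a but orange, red or yellow is not meant.

How it is judged:
On the way:
1. one of the two large panels stands in a carrier slot, let go ((((z of panel_a in the frame of carrier between 0.002 and 0.014 m and x of panel_a in the frame of carrier between -0.078 and 0.078 m and y of panel_a in the frame of carrier between -0.012 and 0.012 m and angle between panel_a's own z axis and vertical below 0.26 rad and angle between the x axis of panel_a and the x axis of carrier, either way round below 0.2 rad) and contact force between the fingers and panel_a below 0.2 N and linear speed of panel_a below 0.02 m/s) or ((z of panel_b in the frame of carrier between 0.002 and 0.014 m and x of panel_b in the frame of carrier between -0.078 and 0.078 m and y of panel_b in the frame of carrier between -0.012 and 0.012 m and angle between panel_b's own z axis and vertical below 0.26 rad and angle between the x axis of panel_b and the x axis of carrier, either way round below 0.2 rad) and contact force between the fingers and panel_b below 0.2 N and linear speed of panel_b below 0.02 m/s))), for 0.2 s.
At the end, for the whole second after the job is handed in: Both large panels stand in carrier slots: lower edge within 6 mm of the slot floor, centred along the slot within 12 mm, leaning under 15 degrees, square to the slot row within 11 degrees, released and at rest; the small panel and the already loaded panel are within 20 mm of their start (z of panel_a in the frame of carrier between 0.002 and 0.014 m and x of panel_a in the frame of carrier between -0.078 and 0.078 m and y of panel_a in the frame of carrier between -0.012 and 0.012 m and angle between each of panel_a, panel_b's own z axis and vertical below 0.26 rad and angle between the x axis of each of panel_a, panel_b and the x axis of carrier, either way round below 0.2 rad and contact force between the fingers and panel_a below 0.2 N and linear speed of each of panel_a, panel_b below 0.02 m/s and z of panel_b in the frame of carrier between 0.002 and 0.014 m and x of panel_b in the frame of carrier between -0.078 and 0.078 m and y of panel_b in the frame of carrier between -0.012 and 0.012 m and contact force between the fingers and panel_b below 0.2 N and distance of each of panel_small, panel_loaded from where it was at the start of the episode below 0.02 m); the robot touches nothing.
It fails at once if panel_a let go over the carrier while its lower edge is still more than 22 mm above the slot floor (contact force between the fingers and panel_a below 0.05 N and z of panel_a in the frame of carrier above 0.03 m and horizontal distance between panel_a and carrier below 0.12 m).
It fails at once if panel_b let go over the carrier while its lower edge is still more than 22 mm above the slot floor (contact force between the fingers and panel_b below 0.05 N and z of panel_b in the frame of carrier above 0.03 m and horizontal distance between panel_b and carrier below 0.12 m).
It fails at once if the small panel or the panel already in the carrier is moved by more than 30 mm (distance of any of panel_small, panel_loaded from where it was at the start of the episode above 0.03 m).
It fails at once if a bystander is moved by more than 25 mm or tipped over (distance of any of dish_stack, vial, marker from where it was at the start of the episode above 0.025 m or angle between any of dish_stack, vial, marker's own z axis and vertical above 0.35 rad).
It also fails if it takes over 64 s, if anything falls off the work surface, if the arm or the gripper's body presses on something with over 40 N, if the wrist force passes 120 N, or if a joint passes its speed limit or range.

ROBOT

A 6-joint arm with a two-finger parallel gripper is mounted at the origin on the work surface. World frame = base frame: x ahead of the robot, y to its left, z up, the work surface at z = 0. Lengths are in m, angles in rad, forces in N, time in s.
With the tool pointing down it reaches from about 0.3 to 0.775 m from the base axis. Payload 14.6 kg.
Tool frame: the origin (TCP) lies at the very end of the fingers, on their centre line; the grasp point (between the pads) lies 19 mm behind it; z points along the fingers, x is the direction in which the jaws open and shut, and the axes are right-handed (so a half turn about z gives the same grasp; the last joint's range is limited). The gripper opens to 94 mm and grips with 3 to 60 N. Pads are 16 mm wide; open, the fingers measure 119 mm over their backs; the gripper's body (75 mm by 177 mm) begins 78 mm behind the grasp point.
Start: joints at [1.072, 0.3, 1.521, -0, 1.321, -0.067], TCP at [0.23, 0.5, 0.205] pointing down, gripper open.
Joint ranges: [-3.03, 3.03], [-0.79, 2.21], [0.23, 2.52], [-1.04, 4.18], [0, 3.07], [-2.55, 2.55]. Speed limits (rad/s): [2.22, 2.22, 2.57, 3.14, 3.14, 3.14].

INTERFACE

Orientations are given as a 3x3 rotation matrix whose columns are the frame's x, y, z axes.
In Python, from rig import robot gives the robot as it stands.
- The arm moves only by the shell command python3 -m handwheel 'ROWS' [OPENING] [FORCE]. ROWS is text: rows parted by semicolons, each of 4 numbers parted by spaces: the shift along the tool's x, y, z in m, then the turn about the tool's z in rad. In form: dx dy dz turn; .... A call has exactly 5 rows; each row is the pose to reach, as a shift and turn from the pose commanded when the call began, along the tool's axes at that moment; what a row does not reach only later rows make up. A row lasts 1/8 s, in which the tool goes at most 62.5 mm and 10.7 degrees, less where a joint would pass 70% of its speed; a pose out of reach is approached as far as the arm can. A call with a gripper value outside its range is refused whole. OPENING is the finger opening in m, from 0 to 0.094, set as the call begins (- or left out, the last holds). The fingers move at their own pace and stop on an object; FORCE is the grip in N (left out, the last holds). Time passes only in rows, so rows that repeat a pose let the fingers close, or fill a call up. It gives the time, the measured TCP pose, the force and the opening at its end, in the units of the state.
- robot.sense(): the state, without advancing time (a new reading comes with each control period).
- robot.get_image(name): name is "side" or "top"; returns the picture (400x640x3 uint8, red, green, blue); there is no depth.
- robot.camera_model(name): a dict with "intrinsics" (3x3 intrinsics, pixels), "k1" (the pictures are not rectified: a ray, as slopes to the right and down, at radius r is drawn at 1 + k1 r^2 times it, then the intrinsics apply), "rvec" (rotation vector, rad) and "tvec" (3), from world to camera coordinates, as OpenCV has them. Camera axes: x right, y down, z forward; pixel columns grow to the right and rows downward; lengths in m; the calibration is good to about 2 mm. A picture is of the moment at which its call begins. camera_model takes no time and is no camera call.
- robot.close_job(): hands the job in, once; it reports no verdict.
The state is a dict: "time_s": time; "joint_pos": joint angles; "joint_vel": joint speeds; "joint_efforts": joint torques, N m; "ee_pos": TCP position; "eef_rot": TCP orientation; "contact_force": force on the tool from outside, world axes, zero at the start; "moment": the same for the moment, N m; "finger_gap": finger opening in m.
Only numpy, scipy, OpenCV 4.12 (cv2) and the standard library are available. Lean on these libraries where they do the work, as an engineer would, in place of code of your own. Each camera call takes 0.05 s, during which the arm holds its last target. There are 200 camera calls.

## Working session

There is one attempt and no reset: what is moved stays moved. The work goes in short steps, Python scripts to look and compute and a shell command to move; the robot and the scene stay as the last step left them, time stands still between calls to the robot, and variables do not carry over. Pictures are saved under pics/ and viewed, about 8 in all and at most 12, crops included, and the job is handed in when it is done.

```bash
ls; mkdir -p pics; python3 - <<'E'
from rig import robot
import cv2,numpy as np
for n in("side","top"):
    im=robot.get_image(n); cv2.imwrite(f"pics/{n}0.png",im[:,:,::-1])
    m=robot.camera_model(n); R=cv2.Rodrigues(np.array(m["rvec"],float))[0]
    print(n,m, "C",-R.T@np.array(m["tvec"]).ravel())
print(robot.sense())
E
```

```text
pics
side {'intrinsics': array([[491.47322808,   0.        , 326.55394645],
       [  0.        , 491.47322808, 201.13687789],
       [  0.        ,   0.        ,   1.        ]]), 'k1': -0.10684716550338762, 'rvec': array([ 2.22891122, -0.95436543,  0.38700181]), 'tvec': array([-0.34708638,  0.26505265,  0.82369981])} C [-0.03371684 -0.50215926  0.78479455]
top {'intrinsics': array([[457.13497738,   0.        , 324.01813938],
       [  0.        , 457.13497738, 208.55874042],
       [  0.        ,   0.        ,   1.        ]]), 'k1': -0.1147735821445519, 'rvec': array([ 2.17436309, -2.23381995,  0.0516115 ]), 'tvec': array([-0.04995603,  0.45759822,  0.98846257])} C [ 0.41601526 -0.05519186  1.00639712]
{'time_s': 0.1, 'joint_pos': array([ 1.07236775e+00,  3.00379922e-01,  1.52154180e+00, -2.13290334e-05,
        1.32071676e+00, -6.66105541e-02]), 'joint_vel': array([ 0.00148625, -0.00215226, -0.00351152,  0.00189665,  0.00115314,
        0.00165394]), 'joint_efforts': array([ 6.10006646e-04, -5.32640147e+01, -3.53281975e+01,  7.09775789e-02,
        2.34594400e-02, -7.25219735e-06]), 'ee_pos': array([0.23008066, 0.49928736, 0.20495296]), 'eef_rot': array([[ 4.18517573e-01,  9.08208571e-01, -4.81806568e-04],
       [ 9.08208098e-01, -4.18517848e-01, -9.28473731e-04],
       [-1.04489245e-03, -4.89980544e-05, -9.99999453e-01]]), 'contact_force': array([-0.5486467 ,  0.0019064 ,  0.06113089]), 'moment': array([ 0.02571593, -0.04335133,  0.00127093]), 'finger_gap': 0.09422092432937104}
```

View pics/top0.png

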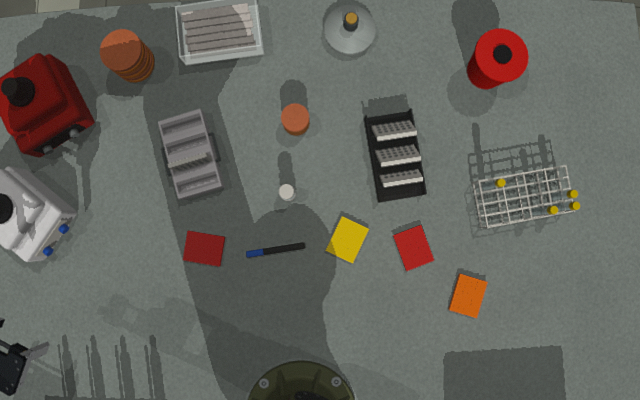

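View pics/side0.png

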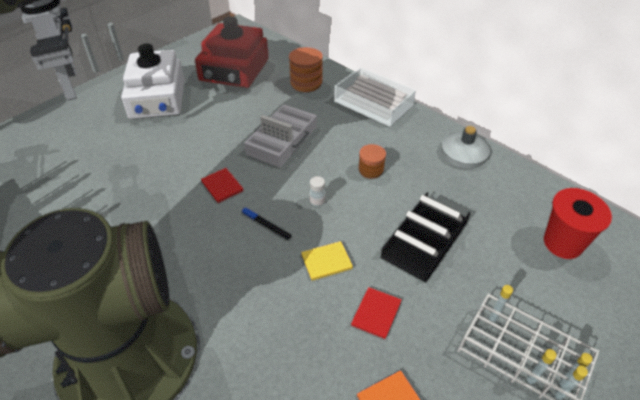

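The top view shows the carrier at about (190,155), the black stand at (395,155), the dishes at (295,118), the vial at (287,192) and the marker at (276,250). Flat look-alikes lie at (204,248) red, (348,240) yellow, (413,247) red and (468,296) orange. Candidates for the white panels are the three in the stand, at (395,130), (398,155) and (401,178). I'll check those in a close crop.

```bash
python3 - <<'E'
import cv2,numpy as np
t=cv2.imread("pics/top0.png");s=cv2.imread("pics/side0.png")
def c(im,x,y,w,h,W,H): return cv2.resize(im[y:y+h,x:x+w],(W,H),interpolation=cv2.INTER_CUBIC)
a=np.hstack([c(t,355,90,80,120,400,600),np.vstack([c(s,375,185,100,100,400,300) ,c(t,145,95,100,75*0+100,400,300)])])
cv2.imwrite("pics/crop1.png",a)
E
```

```text
(no output)
```

View pics/crop1.png

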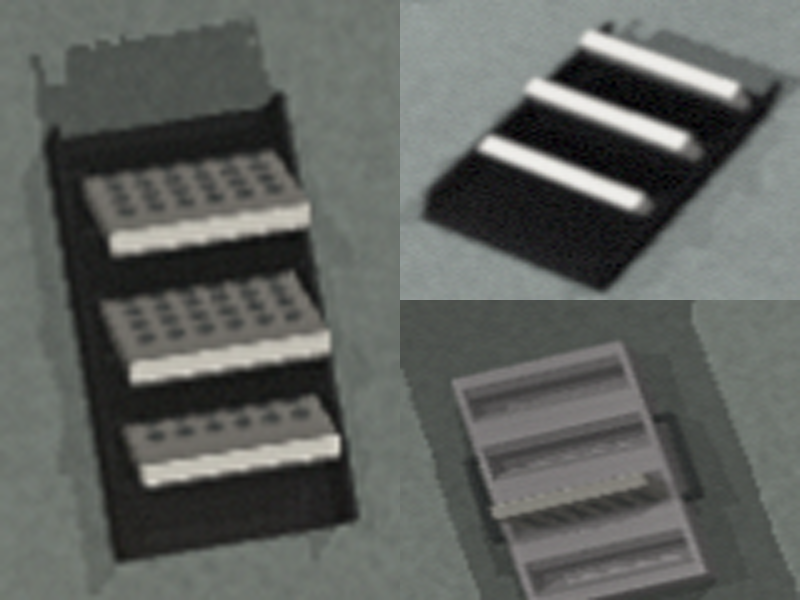

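The crop settles it. The two far panels, with white upper edges at about (397,135) and (400,161), show three rows of wells, so they are the large ones. The near one at (403,182) shows one row and is the small panel. Upper edges lean towards the robot, so stand +x points away from it. In the carrier the occupied slot is third from the far end, so carrier +x also points away. Slots 0 (near), 2 and 3 (far) are empty.

```bash
cat >h.py <<'E'
import cv2,numpy as np
from rig import robot
M={n:robot.camera_model(n) for n in("side","top")}
def ray(n,p):
    m=M[n];K=m["intrinsics"];d=np.array([m["k1"],0,0,0,0.])
    u=cv2.undistortPoints(np.array([[p]],float),K,d).ravel()
    R=cv2.Rodrigues(m["rvec"])[0];C=-R.T@np.ravel(m["tvec"])
    v=R.T@np.array([u[0],u[1],1]);return C,v/np.linalg.norm(v)
def plane(n,p,z):
    C,v=ray(n,p);return C+v*(z-C[2])/v[2]
def tri(pt,ps):
    a,u=ray("top",pt);b,v=ray("side",ps)
    s=np.linalg.lstsq(np.c_[u,-v],b-a,rcond=None)[0]
    return (a+s[0]*u+b+s[1]*v)/2,np.linalg.norm(a+s[0]*u-b-s[1]*v)
def strips(im,box,th,amin=25):
    x,y,w,h=box;g=im[y:y+h,x:x+w].min(2);S=4
    g=cv2.resize(g,None,fx=S,fy=S,interpolation=cv2.INTER_CUBIC)
    cs=cv2.findContours((g>th).astype(np.uint8),cv2.RETR_EXTERNAL,cv2.CHAIN_APPROX_NONE)[0]
    out=[]
    for c in cs:
        if cv2.contourArea(c)<amin*S*S: continue
        b=cv2.boxPoints(cv2.minAreaRect(c));b=b[np.argsort(b[:,0])]
        out.append([((q+.5)/S-.5)+[x,y] for q in(b[:2].mean(0),b[2:].mean(0))])
    return sorted(out,key=lambda e:e[0][1])
E
python3 - <<'E'
from h import *
t=cv2.imread("pics/top0.png");s=cv2.imread("pics/side0.png")
A=strips(t,(355,90,80,120),150);B=strips(s,(375,185,100,100),150)
print(len(A),len(B))
for a,b in zip(A,B):
    L,e=tri(a[0],b[0]);R,f=tri(a[1],b[1]);d=L-R
    print(np.round(a,1).tolist(),np.round(b,1).tolist(),"\n",L.round(4),R.round(4),"mid",((L+R)/2).round(4),"len",np.linalg.norm(d).round(4),"yaw of y",np.degrees(np.arctan2(d[1],d[0])).round(1),"miss",round(e,4),round(f,4))
def c(im,x,y,w,h,W,H): return cv2.convertScaleAbs(cv2.resize(im[y:y+h,x:x+w],(W,H),interpolation=cv2.INTER_CUBIC),alpha=1.5)
cv2.imwrite("pics/crop2.png",np.hstack([c(t,150,100,80,110,400,550),c(s,240,95,80,75,400,375).copy() if 0 else cv2.copyMakeBorder(c(s,240,95,80,75,400,375),0,175,0,0,cv2.BORDER_CONSTANT)]))
E
```

```text
3 3
[[377.0, 138.4], [416.4, 132.4]] [[419.4, 195.9], [458.6, 215.4]] 
 [ 0.5943 -0.1737  0.0747] [ 0.6072 -0.2583  0.0708] mid [ 0.6007 -0.216   0.0728] len 0.0857 yaw of y 98.7 miss 0.0031 0.0002
[[380.8, 164.2], [420.5, 157.8]] [[405.9, 211.9], [446.0, 232.2]] 
 [ 0.5407 -0.1799  0.0743] [ 0.5534 -0.2646  0.0714] mid [ 0.5471 -0.2223  0.0729] len 0.0857 yaw of y 98.5 miss 0.0026 0.0001
[[383.5, 184.7], [422.3, 178.4]] [[395.2, 231.7], [434.7, 252.3]] 
 [ 0.5004 -0.1871  0.0549] [ 0.5124 -0.2708  0.0536] mid [ 0.5064 -0.229   0.0542] len 0.0845 yaw of y 98.2 miss 0.0016 0.0001
```

View pics/crop2.png

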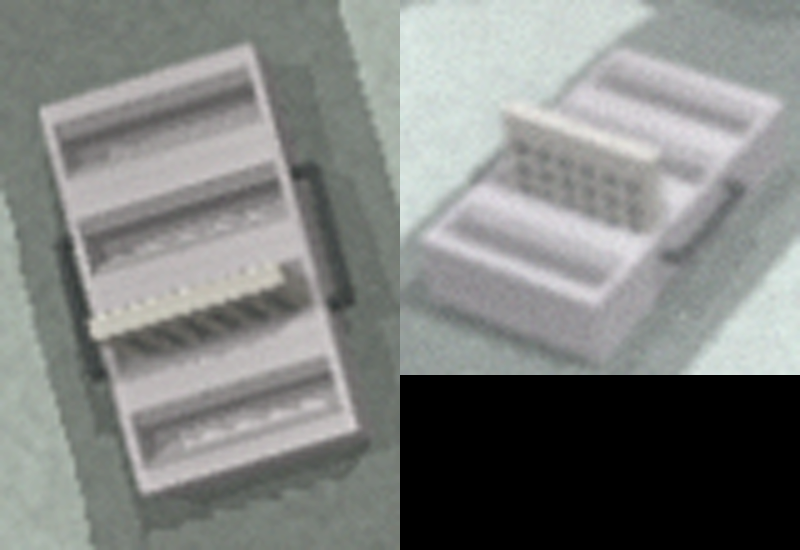

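The carrier's top-face corners in the crop are at (42,107), (250,45), (360,428) and (147,492) in the top view. In the side view they are at (620,48), (782,105), (600,302) and (422,240), taken in the order far-left, far-right, near-right, near-left.

```bash
python3 - <<'E'
from h import *
T=(np.array([(42,107),(250,45),(360,428),(147,492)])+.5)/5-.5+[150,100]
S=(np.array([(220,48),(382,105),(200,302),(22,240)])+.5)/5-.5+[240,95]
P=[];Q=[]
for a,b in zip(T,S):
    p,e=tri(a,b);P.append(p);Q.append(plane("top",a,.036));print(p.round(4),round(e,4),Q[-1].round(4),plane("side",b,.036).round(4))
for X in(np.array(P),np.array(Q)):
    c=X.mean(0);xa=(X[0]+X[1]-X[2]-X[3])/2;ya=(X[0]+X[3]-X[1]-X[2])/2
    print("c",c.round(4),"lx",np.linalg.norm(xa[:2]).round(4),"ly",np.linalg.norm(ya[:2]).round(4),"yawx",np.degrees(np.arctan2(xa[1],xa[0])).round(2),"yawy",np.degrees(np.arctan2(-ya[0],ya[1])).round(2))
t=cv2.imread("pics/top0.png");s=cv2.imread("pics/side0.png")
# loaded panel top edge (crop ends)
a=[((np.array(p)+.5)/5-.5+[150,100]) for p in((92,326),(282,272))]
b=[((np.array(p)+.5)/5-.5+[240,95]) for p in((106,105),(257,155))]
for x,y in zip(a,b): print("loaded",tri(x,y)[0].round(4),tri(x,y)[1].round(4),plane("top",x,.074).round(4))
# panel edges on z=.076 from top view, side view
for A,B in zip(strips(t,(355,90,80,120),150)[:2],strips(s,(375,185,100,100),150)): print("top@.076",np.mean([plane("top",p,.076) for p in A],0).round(4),"side",np.mean([plane("side",p,.076) for p in B],0).round(4))
E
```

```text
[0.6566 0.2971 0.0306] 0.0014 [0.6557 0.2946 0.036 ] [0.6512 0.2918 0.036 ]
[0.6811 0.2041 0.029 ] 0.0005 [0.6794 0.2021 0.036 ] [0.6743 0.1978 0.036 ]
[0.5112 0.1558 0.0342] 0.0005 [0.5109 0.1556 0.036 ] [0.5101 0.154  0.036 ]
[0.4856 0.2508 0.0316] 0.0021 [0.4861 0.2487 0.036 ] [0.4819 0.2472 0.036 ]
c [0.5837 0.227  0.0313] lx 0.1769 ly 0.0973 yawx 15.52 yawy 14.94
c [0.583  0.2252 0.036 ] lx 0.1753 ly 0.0959 yawx 15.29 yawy 14.64
loaded [0.553  0.2623 0.0682] 0.0025 [0.5531 0.2595 0.074 ]
loaded [0.5732 0.1799 0.0712] 0.0004 [0.5729 0.1791 0.074 ]
top@.076 [ 0.6006 -0.2159  0.076 ] side [ 0.5972 -0.2167  0.076 ]
top@.076 [ 0.5471 -0.2221  0.076 ] side [ 0.544 -0.223  0.076]
```

Measured heights come out 3–4 mm low throughout, for the panel tops, the carrier rim and the loaded panel alike. Sizes and spacings agree with the text, so I treat this as a side-camera bias. Stand yaw is 8.5°, and the carrier is at (0.583, 0.226) with yaw 15.2°. The tool can only point down, so I'll grip across the 84 mm width and stand each panel up with its foot in the slot. I start with the far panel.

```bash
cat >>h.py <<'E'
def plan(x,y,z,adeg):
    s=robot.sense();R=np.array(s["eef_rot"]);p=np.array(s["ee_pos"])
    d=R.T@(np.array([x,y,z])-p);a=np.degrees(np.arctan2(R[1,0],R[0,0]))
    print("t",s["time_s"],"p",p.round(4),"a",a.round(2),"F",np.round(s["contact_force"],2),"gap",round(s["finger_gap"],4),"\n-> d",d.round(4),"turn",np.radians(-((adeg-a+180)%360-180)).round(4))
E
python3 -m handwheel '-0.491 0.641 0 -0.579;-0.491 0.641 0 -0.579;-0.491 0.641 0 -0.579;-0.491 0.641 0 -0.579;-0.491 0.641 0 -0.579' 0.094 10
python3 -c "from h import *;plan(.607,-.215,.12,98.5)"
```

```text
time_s: 0.72
ee_pos: [0.3698, 0.2354, 0.2055]
eef_rot: [[-0.148, 0.989, 0.0], [0.989, 0.148, -0.0], [-0.0, 0.0, -1.0]]
contact_force: [1.8, 0.8, 0.9]
finger_gap: 0.0938
t 0.725 p [0.3698 0.2354 0.2055] a 98.52 F [1.83 0.85 0.91] gap 0.0938 
-> d [-0.4806  0.1679  0.0856] turn 0.0003
```

```bash
python3 -m handwheel '-0.481 0.168 0.085 0;-0.481 0.168 0.085 0;-0.481 0.168 0.085 0;-0.481 0.168 0.085 0;-0.481 0.168 0.085 0' >/dev/null
python3 -c "from h import *;plan(.607,-.215,.12,98.5)"
```

```text
t 1.35 p [ 0.5132 -0.0377  0.1538] a 98.42 F [0.52 1.05 0.08] gap 0.0939 
-> d [-0.1891  0.0668  0.0337] turn -0.0013
```

```bash
python3 -m handwheel '-0.1885 0.066 0.033 0;-0.1885 0.066 0.033 0;-0.1885 0.066 0.033 0;-0.1885 0.066 0.033 0;-0.1885 0.066 0.033 0' >/dev/null
python3 - <<'E'
from h import *
plan(.607,-.215,.0465,98.5)
t=robot.get_image("top")[:,:,::-1];s=robot.get_image("side")[:,:,::-1]
def c(im,x,y,w,h,W,H): return cv2.resize(im[y:y+h,x:x+w],(W,H),interpolation=cv2.INTER_CUBIC)
cv2.imwrite("pics/c3.png",np.hstack([c(t,350,80,100,130,400,520),c(s,370,140,100,130,400,520)]))
E
```

```text
t 1.975 p [ 0.6052 -0.2125  0.1204] a 98.39 F [-0.41  0.6   0.28] gap 0.0938 
-> d [-0.0028  0.0015  0.0739] turn -0.002
```

View pics/c3.png

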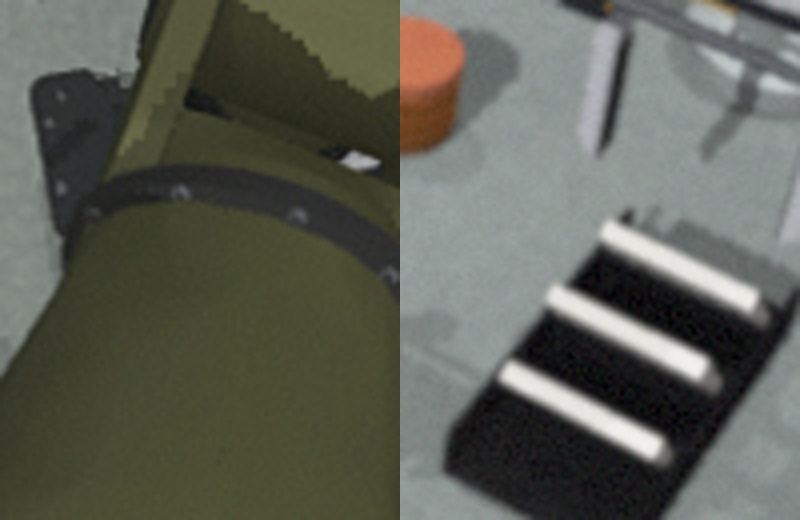

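The side view shows the left finger tip at about (420,178) and the stand clear below it, with its panels undisturbed. I'll descend, then check the force.

```bash
python3 -m handwheel '-0.003 0.0015 0.02 0;-0.003 0.0015 0.04 0;-0.003 0.0015 0.055 0;-0.003 0.0015 0.065 0;-0.003 0.0015 0.073 0' | tail -2
python3 - <<'E'
from h import *
plan(.607,-.215,.0465,98.5)
s=robot.get_image("side")[:,:,::-1]
cv2.imwrite("pics/c4.png",cv2.resize(s[150:300,370:530],(800,600)[0:1]+(750,)[0:0]+(600,),interpolation=cv2.INTER_CUBIC))
E
```

```text
contact_force: [0.2, 1.4, 1.7]
finger_gap: 0.0939
t 2.7 p [ 0.6075 -0.2152  0.0476] a 98.44 F [0.23 1.44 1.7 ] gap 0.0939 
-> d [ 0.0003 -0.0004  0.0011] turn -0.0011
```

View pics/c4.png

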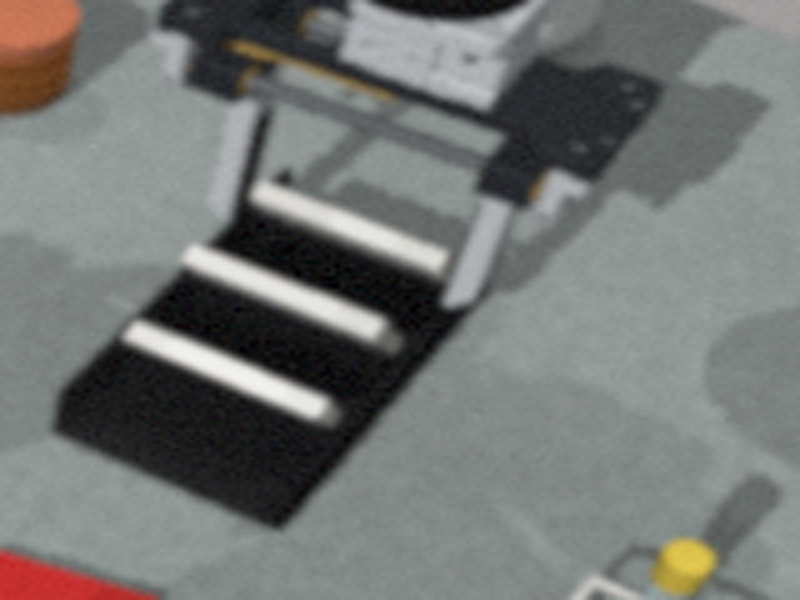

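The fingers straddle the far panel, at crop (235,160) and (475,250). I'll close with modest grip.

```bash
python3 -m handwheel '0 0 0.001 0;0 0 0.001 0;0 0 0.001 0;0 0 0.001 0;0 0 0.001 0' 0.07 12
python3 -m handwheel '0 0 0 0;0 -0.0029 -0.0041 0;0 -0.0057 -0.0082 0;0 -0.0086 -0.0123 0;0 -0.0115 -0.0164 0'
```

```text
time_s: 3.38
ee_pos: [0.6079, -0.2157, 0.048]
eef_rot: [[-0.147, 0.989, 0.002], [0.989, 0.147, -0.001], [-0.001, 0.001, -1.0]]
contact_force: [0.5, -3.4, 4.8]
finger_gap: 0.0839
time_s: 4.0
ee_pos: [0.5958, -0.2169, 0.0638]
eef_rot: [[-0.147, 0.989, -0.0], [0.989, 0.147, 0.0], [0.0, -0.0, -1.0]]
contact_force: [2.9, 0.7, 0.2]
finger_gap: 0.084
```

```bash
python3 -m handwheel '0 -0.0057 -0.0082 0;0 -0.0115 -0.0164 0;0 -0.0172 -0.0246 0;0 -0.0229 -0.0328 0;0 -0.0258 -0.0369 0'|tail -2
python3 -m handwheel '0 0 -0.02 0;0 0 -0.05 0;0 0 -0.08 0;0 0 -0.1 0;0 0 -0.1 0' | tail -2
python3 - <<'E'
from h import *
plan(.6467,.2433,.2,105.2)
t=robot.get_image("top")[:,:,::-1];s=robot.get_image("side")[:,:,::-1]
cv2.imwrite("pics/c5.png",cv2.resize(s[90:290,360:560],(600,600),interpolation=cv2.INTER_CUBIC))
E
```

```text
contact_force: [0.4, 1.0, -1.3]
finger_gap: 0.084
contact_force: [-0.2, 0.2, -1.1]
finger_gap: 0.0841
t 5.25 p [ 0.5709 -0.2209  0.2017] a 98.44 F [-0.2   0.16 -1.08] gap 0.0841 
-> d [0.4481 0.1431 0.0014] turn -0.1181
```

View pics/c5.png

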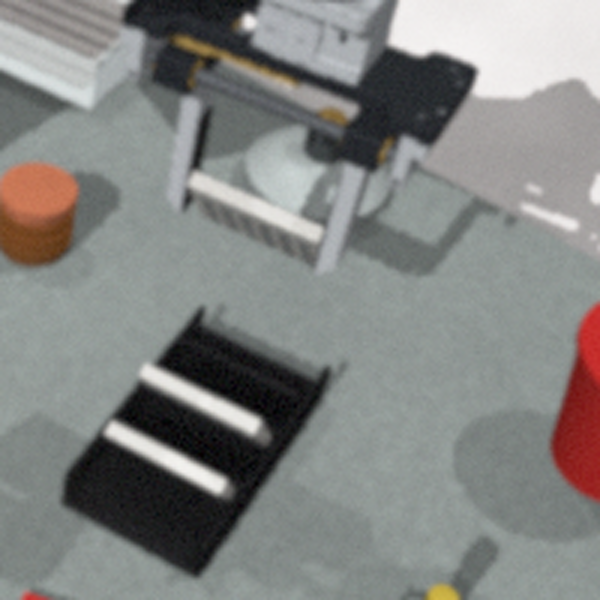

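The panel is held at about its original 35° lean (gap 84.1 mm). Standing it up in the narrow slot mouth would be tight. Instead I'll press its foot against the carrier's vertical near end face, which is fixed and 36 mm high, so the panel swings flush and upright there before it goes in the slot.

```bash
python3 -c "from h import *;plan(.4498,.1898,.17,105.2)"|tail -1
```

```text
-> d [ 0.4236 -0.0589  0.0298] turn -0.1181
```

```bash
python3 -m handwheel '0.04 -0.006 0 -0.118;0.1 -0.015 0 -0.118;0.16 -0.023 0.01 -0.118;0.22 -0.031 0.02 -0.118;0.28 -0.04 0.03 -0.118' >/dev/null
python3 -c "from h import *;plan(.4498,.1898,.17,105.2)"
```

```text
t 5.975 p [0.4886 0.0521 0.1691] a 105.18 F [ 0.39 -0.14 -0.3 ] gap 0.0839 
-> d [ 0.1431 -0.0014 -0.0009] turn -0.0003
```

```bash
python3 -m handwheel '0.04 0 0 0;0.09 0 0 0;0.125 0 0 0;0.138 -0.001 0 0;0.138 -0.001 0 0' >/dev/null
python3 - <<'E'
from h import *
plan(.4498,.1898,.048,105.2)
s=robot.get_image("side")[:,:,::-1]
cv2.imwrite("pics/c6.png",cv2.resize(s[50:250,150:350],(600,600),interpolation=cv2.INTER_CUBIC))
E
```

```text
t 6.6 p [0.4525 0.1832 0.1698] a 105.25 F [ 0.49 -0.29 -0.49] gap 0.0834 
-> d [ 0.0071 -0.0007  0.1218] turn 0.0008
```

View pics/c6.png

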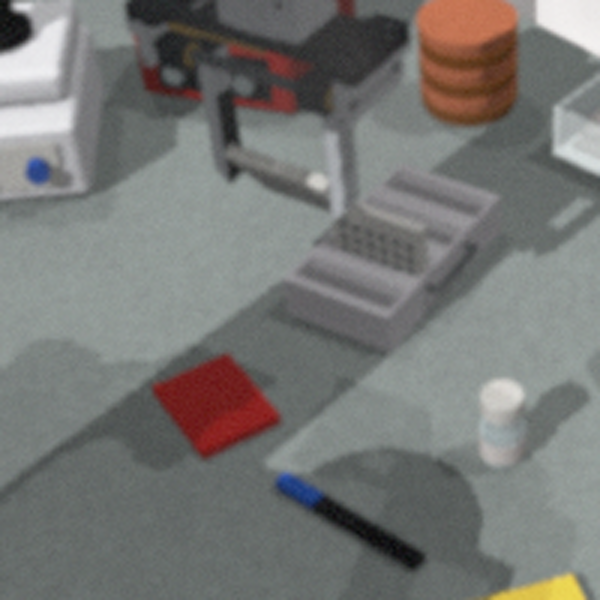

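The panel is still tilted in the grip (crop (275,168)) and the way down to the near end face is free. I'll lower it, then push gently.

```bash
python3 -m handwheel '0.006 -0.001 0.03 0;0.006 -0.001 0.07 0;0.006 -0.001 0.1 0;0.006 -0.001 0.115 0;0.006 -0.001 0.121 0' |tail -2
python3 -m handwheel '0 0 0 0;0 0.004 0 0;0 0.008 0 0;0 0.012 0 0;0 0.016 0 0' |tail -2
python3 -m handwheel '0 0.004 0 0;0 0.008 0 0;0 0.012 0 0;0 0.014 0 0;0 0.016 0 0' |tail -2
python3 -c "from h import *;plan(.583-.0905*.965,.226-.0905*.262,.048,105.2)"
```

```text
contact_force: [0.2, -0.2, -0.9]
finger_gap: 0.084
contact_force: [-7.1, -3.2, 4.8]
finger_gap: 0.0839
contact_force: [-5.1, -1.8, 1.8]
finger_gap: 0.0838
t 8.525 p [0.4806 0.1971 0.0493] a 105.2 F [-5.08 -1.81  1.79] gap 0.0838 
-> d [0.001  0.0159 0.0012] turn -0.0001
```

```bash
python3 -m handwheel '0 0.003 0 0;0 0.006 0 0;0 0.008 0 0;0 0.01 0 0;0 0.01 0 0' |tail -2
python3 - <<'E'
from h import *
plan(.583-.0905*.965,.226-.0905*.262,.048,105.2)
s=robot.get_image("side")[:,:,::-1]
cv2.imwrite("pics/c7.png",cv2.resize(s[80:200,190:340],(750,600),interpolation=cv2.INTER_CUBIC))
E
```

```text
contact_force: [-3.4, -1.0, 0.8]
finger_gap: 0.0838
t 9.15 p [0.491  0.1999 0.0494] a 105.2 F [-3.4  -0.99  0.8 ] gap 0.0838 
-> d [0.0011 0.0052 0.0014] turn -0.0001
```

View pics/c7.png

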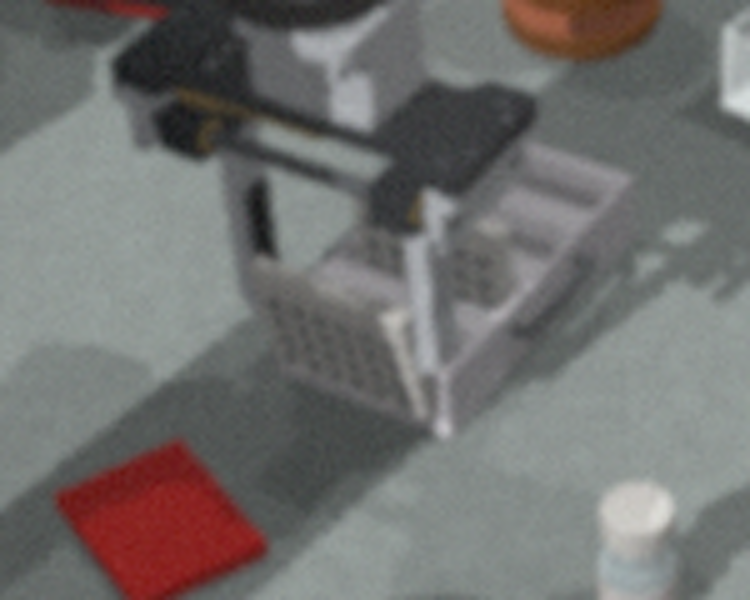

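It works: the panel is nearly upright against the end face (its side edge runs from (395,315) to (422,415)). I'll push the last few mm until the force rises, which means it is flush.

```bash
python3 -m handwheel '0 0.001 0 0;0 0.002 0 0;0 0.003 0 0;0 0.0035 0 0;0 0.0035 0 0' |tail -2
python3 -m handwheel '0 0.0005 0 0;0 0.001 0 0;0 0.0015 0 0;0 0.0015 0 0;0 0.0015 0 0' |tail -2
python3 -c "from h import *;plan(.583-.0905*.965,.226-.0905*.262,.048,105.2)"
```

```text
contact_force: [-3.7, -0.6, 1.7]
finger_gap: 0.084
contact_force: [-3.5, -1.6, 1.5]
finger_gap: 0.0838
t 10.45 p [0.4956 0.2011 0.0495] a 105.19 F [-3.53 -1.62  1.52] gap 0.0838 
-> d [0.0011 0.0003 0.0015] turn -0.0001
```

```bash
for i in 1 ; do python3 -m handwheel '0 0.0005 0 0;0 0.001 0 0;0 0.0015 0 0;0 0.002 0 0;0 0.002 0 0' |tail -2
python3 -m handwheel '0 0.0005 0 0;0 0.001 0 0;0 0.0015 0 0;0 0.002 0 0;0 0.002 0 0' |tail -2; done
python3 - <<'E'
from h import *
plan(.583-.0905*.965,.226-.0905*.262,.048,105.2)
s=robot.get_image("side")[:,:,::-1]
cv2.imwrite("pics/c8.png",cv2.resize(s[110:180,230:310],(800,600)[:1]+(600,),interpolation=cv2.INTER_CUBIC))
E
```

```text
contact_force: [-3.4, -1.1, 2.0]
finger_gap: 0.0838
contact_force: [-3.1, -1.2, 2.4]
finger_gap: 0.0841
t 11.7 p [0.4995 0.2022 0.0495] a 105.2 F [-3.08 -1.17  2.39] gap 0.0841 
-> d [ 0.0011 -0.0037  0.0015] turn -0.0001
```

View pics/c8.png

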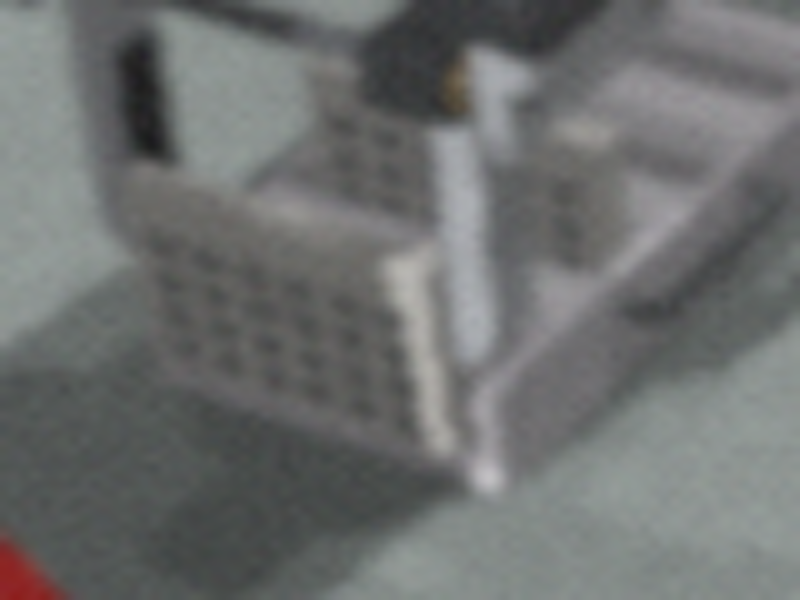

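```bash
python3 - <<'E'
from h import *
a=np.radians(15.2);ex=np.array([np.cos(a),np.sin(a),0]);ey=np.array([-np.sin(a),np.cos(a),0]);c=np.array([.583,.226,0])
P=[(400,258),(432,250),(430,455),(452,450),(488,485),(490,385)]
for p in P:
    q=((p[0]+.5)/10-.5+230,(p[1]+.5)/8.571-.5+110)
    C,v=ray("side",q);s=((c-.042*ey-C)@ey)/(v@ey) if p[0]<480 else ((c-.049*ey-C)@ey)/(v@ey)
    w=C+s*v;print(p,"x",round((w-c)@ex,4),"z",w[2].round(4))
E
```

```text
(400, 258) x -0.1106 z 0.0938
(432, 250) x -0.0985 z 0.0876
(430, 455) x -0.1077 z 0.0235
(452, 450) x -0.099 z 0.0183
(488, 485) x -0.0959 z 0.0061
(490, 385) x -0.0912 z 0.0386
```

By side-edge rays the panel now leans only about 1° and its face lies against the end face. Foot contact puts the panel centre at carrier x = −93 mm, so slot3 is +159 mm from here along tool y, whatever the camera bias. I'll back off, lift and check the lean numerically.

```bash
python3 -m handwheel '0 -0.004 0 0;0 -0.01 0 0;0 -0.015 -0.005 0;0 -0.015 -0.03 0;0 -0.015 -0.06 0' |tail -2
python3 -m handwheel '0 0 -0.03 0;0 0 -0.06 0;0 0 -0.08 0;0 0 -0.08 0;0 0 -0.08 0' |tail -2
python3 - <<'E'
from h import *
plan(.4995,.2022,.1895,105.2)
s=robot.get_image("side")[:,:,::-1];cv2.imwrite("pics/s9.png",s)
p=np.array(robot.sense()["ee_pos"])
a=np.radians(15.2);ex=np.array([np.cos(a),np.sin(a),0]);ey=np.array([-np.sin(a),np.cos(a),0])
R=cv2.Rodrigues(M["side"]["rvec"])[0]
def pr(P): return cv2.projectPoints(np.array([P]),M["side"]["rvec"],M["side"]["tvec"],M["side"]["intrinsics"],np.array([M["side"]["k1"],0,0,0,0.]))[0].ravel()
G=p+[0,0,.019]
q=pr(G-.042*ey);print("G side px",q, "foot",pr(G-.042*ey-[0,0,.054]),"top",pr(G-.042*ey+[0,0,.012]))
x,y=(q-[45,40]).astype(int);cv2.imwrite("pics/c9.png",cv2.resize(s[y:y+80,x-20:x+80],(800,640)[:1]+(600,),interpolation=cv2.INTER_CUBIC));print(x-20,y)
E
```

```text
contact_force: [-0.1, -0.3, -0.6]
finger_gap: 0.0842
contact_force: [-0.0, 1.5, -1.1]
finger_gap: 0.0839
t 13.0 p [0.4846 0.1982 0.1886] a 105.2 F [-0.02  1.47 -1.07] gap 0.0839 
-> d [-0.      0.0154 -0.0009] turn -0.0
G side px [268.10739854  94.43873265] foot [270.03430355 115.79194564] top [267.66298852  89.48054758]
203 54
```

View pics/c9.png

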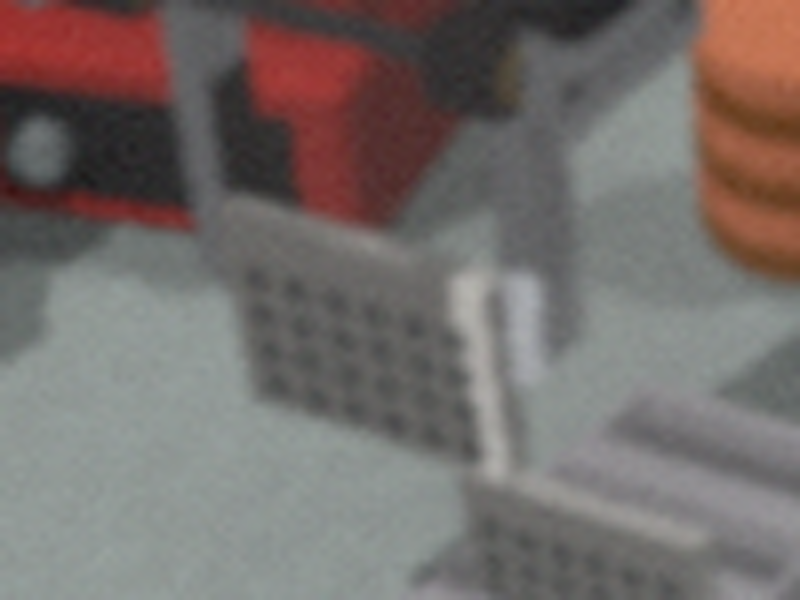

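Crop: the panel hangs nearly upright, its side edge running from (470,285) to (497,470), about 3° lean. The right finger holds it near the pad's edge, so it slid some mm in the grip. I'll raise the grip force, carry it smoothly and use the contact-derived shift: +174 mm tool y from here to slot3.

```bash
python3 -m handwheel '0 0 0 0;0.001 0.005 0 0;0.001 0.02 0 0;0.001 0.04 0 0;0.001 0.065 0 0' - 20 |tail -2
python3 -m handwheel '0 0.025 0 0;0 0.05 0 0;0 0.075 0 0;0 0.095 0 0;0 0.105 0 0' |tail -2
python3 -m handwheel '0 0.003 0 0;0 0.004 0 0;0 0.004 0 0;0 0.004 0 0;0 0.004 0 0' |tail -2
python3 -c "from h import *;plan(.4995+.159*.965-.00026,.2022+.159*.262+.00097,.075,105.2)"
```

```text
contact_force: [-0.9, -0.9, -0.5]
finger_gap: 0.0834
contact_force: [0.0, 0.5, -0.6]
finger_gap: 0.0836
contact_force: [-0.5, 0.0, -0.7]
finger_gap: 0.0836
t 14.925 p [0.6526 0.2448 0.1897] a 105.2 F [-0.52  0.   -0.75] gap 0.0836 
-> d [-0.000e+00  1.000e-04  1.147e-01] turn -0.0
```

```bash
python3 -m handwheel '0 0 0.02 0;0 0 0.05 0;0 0 0.08 0;0 0 0.1 0;0 0 0.111 0' |tail -2
python3 -m handwheel '0 0 0.003 0;0 0 0.006 0;0 0 0.009 0;0 0 0.012 0;0 0 0.012 0' 
python3 - <<'E'
from h import *
s=robot.get_image("side")[:,:,::-1];cv2.imwrite("pics/s10.png",s)
E
```

```text
contact_force: [0.6, 0.0, -0.8]
finger_gap: 0.0835
time_s: 16.18
ee_pos: [0.6526, 0.2448, 0.0663]
eef_rot: [[-0.262, 0.965, -0.0], [0.965, 0.262, -0.0], [-0.0, -0.0, -1.0]]
contact_force: [0.6, 0.1, -0.1]
finger_gap: 0.0836
```

```bash
python3 -m handwheel '0 0 0.003 0;0 0 0.006 0;0 0 0.008 0;0 0 0.010 0;0 0 0.010 0' |tail -4
python3 -m handwheel '0 0 0.002 0;0 0 0.004 0;0 0 0.006 0;0 0 0.008 0;0 0 0.008 0' |tail -4
```

```text
ee_pos: [0.6526, 0.2448, 0.0563]
eef_rot: [[-0.262, 0.965, -0.0], [0.965, 0.262, -0.0], [-0.0, -0.0, -1.0]]
contact_force: [-0.0, 0.5, -0.9]
finger_gap: 0.0838
ee_pos: [0.6525, 0.2448, 0.0482]
eef_rot: [[-0.262, 0.965, -0.0], [0.965, 0.262, -0.0], [-0.0, -0.0, -1.0]]
contact_force: [0.6, -0.5, -1.1]
finger_gap: 0.0838
```

```bash
python3 -m handwheel '0 0 0.001 0;0 0 0.002 0;0 0 0.003 0;0 0 0.004 0;0 0 0.004 0' |tail -2
python3 -m handwheel '0 0 0.001 0;0 0 0.002 0;0 0 0.003 0;0 0 0.003 0;0 0 0.003 0' |tail -4
python3 - <<'E'
from h import *
s=robot.get_image("side")[:,:,::-1];cv2.imwrite("pics/s11.png",s)
cv2.imwrite("pics/c11.png",cv2.resize(s[80:170,230:350],(800,600),interpolation=cv2.INTER_CUBIC))
E
```

```text
contact_force: [0.5, 0.2, -0.8]
finger_gap: 0.0838
ee_pos: [0.6527, 0.2448, 0.0415]
eef_rot: [[-0.262, 0.965, 0.0], [0.965, 0.262, -0.0], [-0.0, -0.0, -1.0]]
contact_force: [-0.5, -0.4, -1.1]
finger_gap: 0.0835
```

```bash
python3 -m handwheel '0 0 0.001 0;0 0 0.002 0;0 0 0.003 0;0 0 0.0035 0;0 0 0.0035 0' |tail -4
python3 - <<'E'
from h import *
s=cv2.imread("pics/s11.png");p=robot.sense()["ee_pos"]
a=np.radians(15.2);ex=np.array([np.cos(a),np.sin(a),0]);ey=np.array([-np.sin(a),np.cos(a),0]);c=np.array([.583,.226,0])
# top strip candidates near slot3, side view
for th in(120,140,160,180):
    for A in strips(s,(255,85,75,50),th,10): print(th,np.round(A,1).tolist())
pr=lambda P: cv2.projectPoints(np.array([P]),M["side"]["rvec"],M["side"]["tvec"],M["side"]["intrinsics"],np.array([M["side"]["k1"],0,0,0,0.]))[0].ravel().round(1)
for z in(.074,.08): 
  b=c+.066*ex+[0,0,z];print(z,pr(b+.042*ey),pr(b-.042*ey))
E
```

```text
ee_pos: [0.653, 0.2449, 0.0393]
eef_rot: [[-0.262, 0.965, 0.001], [0.965, 0.262, 0.0], [0.0, 0.001, -1.0]]
contact_force: [-2.8, -1.6, 8.7]
finger_gap: 0.0841
120 [[284.0, 91.7], [293.9, 92.4]]
120 [[291.6, 100.2], [299.5, 102.8]]
120 [[253.4, 108.0], [316.9, 111.7]]
120 [[316.9, 127.0], [329.4, 127.0]]
120 [[254.6, 132.8], [265.4, 132.8]]
140 [[254.0, 98.3], [269.0, 104.3]]
140 [[265.4, 103.6], [271.7, 107.4]]
140 [[304.5, 108.1], [314.7, 110.2]]
140 [[268.0, 112.8], [291.8, 131.9]]
140 [[320.1, 127.5], [329.4, 127.5]]
140 [[293.1, 133.2], [299.6, 133.2]]
160 [[310.0, 103.3], [312.1, 103.2]]
160 [[302.2, 126.6], [308.5, 121.4]]
160 [[283.2, 128.0], [290.1, 129.3]]
180 [[284.8, 124.6], [289.9, 126.7]]
0.074 [280.4  95.7] [309.7 105.2]
0.08 [280.3  93.6] [309.6 103.1]
```

The upward force rose to 8.7 N at TCP z = 0.0393. That puts the foot 50 mm below the grasp point, agreeing with the image estimate (≈50), so the foot is on the slot floor. I'll release and rise.

```bash
python3 -m handwheel '0 0 -0.0015 0;0 0 -0.0015 0;0 0 -0.0015 0;0 0 -0.0015 0;0 0 -0.0015 0' 0.094 |tail -2
python3 -m handwheel '0 0 -0.01 0;0 0 -0.03 0;0 0 -0.06 0;0 0 -0.1 0;0 0 -0.12 0' |tail -2
python3 -c "from h import *;plan(.553,-.2215,.12,98.5)"
```

```text
contact_force: [0.4, -1.2, 0.2]
finger_gap: 0.0937
contact_force: [0.2, 0.0, 0.1]
finger_gap: 0.0939
t 20.65 p [0.6534 0.2451 0.1634] a 105.2 F [0.18 0.04 0.05] gap 0.0939 
-> d [-0.424  -0.2193  0.0424] turn 0.1169
```

```bash
python3 -m handwheel '-0.06 -0.03 0 0.117;-0.12 -0.062 0 0.117;-0.18 -0.093 0 0.117;-0.24 -0.124 0 0.117;-0.29 -0.15 0 0.117' >/dev/null
python3 - <<'E'
from h import *
plan(.549,-.222,.12,98.5)
t=robot.get_image("top")[:,:,::-1];cv2.imwrite("pics/t12.png",t)
E
```

```text
t 21.275 p [ 0.5861 -0.0625  0.1599] a 98.5 F [ 0.63 -0.25 -1.03] gap 0.0938 
-> d [-0.1523 -0.0603  0.0399] turn -0.0001
```

```bash
python3 -m handwheel '-0.05 -0.02 0.01 0;-0.1 -0.04 0.03 0;-0.14 -0.055 0.04 0;-0.1515 -0.06 0.04 0;-0.1515 -0.06 0.04 0' >/dev/null
python3 - <<'E'
from h import *
s=robot.get_image("side")[:,:,::-1];cv2.imwrite("pics/s13.png",s)
for A in strips(s,(375,195,100,90),150): print(np.round(A,1).tolist())
plan(.549,-.222,.047,98.5)
# panel A & loaded: top strip search in carrier area
for th in(130,150,170):
    for A in strips(s,(240,90,85,70),th,12): print(th,np.round(A,1).tolist())
E
```

```text
[[405.7, 211.8], [446.0, 232.2]]
[[453.6, 218.1], [461.4, 193.8]]
[[395.2, 231.9], [434.5, 252.3]]
t 22.0 p [ 0.5503 -0.2186  0.12  ] a 98.5 F [-0.81 -0.15 -0.1 ] gap 0.0944 
-> d [-0.0031 -0.0018  0.073 ] turn 0.0
130 [[310.7, 116.5], [315.2, 115.7]]
130 [[239.6, 122.2], [324.4, 122.2]]
130 [[291.4, 133.5], [299.3, 135.4]]
150 [[244.0, 148.5], [296.8, 97.1]]
170 [[278.8, 98.7], [301.0, 105.6]]
170 [[260.3, 119.3], [291.3, 115.2]]
170 [[244.7, 144.3], [260.9, 131.3]]
```

The middle panel has not moved (same side-view strip). I'll descend and grip as before, with the grip biased about 3 mm towards −x.

```bash
python3 -m handwheel '-0.003 -0.002 0.02 0;-0.003 -0.002 0.04 0;-0.003 -0.002 0.055 0;-0.003 -0.002 0.066 0;-0.003 -0.002 0.073 0' | tail -4
python3 -m handwheel '0 0 0 0;0 0 0 0;0 0 0 0;0 0 0 0;0 0 0 0' 0.07 12 |tail -4
```

```text
ee_pos: [0.5485, -0.2223, 0.0461]
eef_rot: [[-0.148, 0.989, 0.0], [0.989, 0.148, 0.0], [0.0, 0.0, -1.0]]
contact_force: [0.4, -0.4, 1.1]
finger_gap: 0.0939
ee_pos: [0.5484, -0.2227, 0.0468]
eef_rot: [[-0.148, 0.989, 0.0], [0.989, 0.148, -0.0], [-0.0, 0.0, -1.0]]
contact_force: [-4.0, -0.8, 3.7]
finger_gap: 0.0837
```

```bash
python3 -m handwheel '0 0 0 0;0 -0.0029 -0.0041 0;0 -0.0057 -0.0082 0;0 -0.0086 -0.0123 0;0 -0.0115 -0.0164 0'|tail -2
python3 -m handwheel '0 -0.0057 -0.0082 0;0 -0.0115 -0.0164 0;0 -0.0172 -0.0246 0;0 -0.0229 -0.0328 0;0 -0.0258 -0.0369 0'|tail -2
python3 -m handwheel '0 0 -0.02 0;0 0 -0.05 0;0 0 -0.08 0;0 0 -0.08 0;0 0 -0.08 0' | tail -2
python3 - <<'E'
from h import *
s=robot.get_image("side")[:,:,::-1];cv2.imwrite("pics/s14.png",s)
for A in strips(s,(370,140,110,145),150): print(np.round(A,1).tolist())
plan(.4498,.1898,.17,105.2)
E
```

```text
contact_force: [-0.7, -0.3, -1.0]
finger_gap: 0.0837
contact_force: [-0.4, -0.1, -0.5]
finger_gap: 0.0836
contact_force: [0.1, -0.6, -1.1]
finger_gap: 0.0837
[[436.1, 144.0], [460.9, 144.0]]
[[397.1, 168.9], [403.8, 170.0]]
[[471.7, 173.9], [478.5, 176.9]]
[[404.5, 178.4], [456.9, 194.1]]
[[377.4, 186.5], [384.1, 196.4]]
[[395.3, 231.8], [434.6, 252.2]]
t 25.175 p [ 0.511  -0.2279  0.1784] a 98.49 F [-0.06 -0.4  -1.61] gap 0.084 
-> d [0.4221 0.0012 0.0089] turn -0.1171
```

Gripped and out, and the small panel is unmoved (395,232). I'll repeat the uprighting at the near end face.

```bash
python3 -m handwheel '0.04 0 0 -0.117;0.1 0 0 -0.117;0.16 0 0.003 -0.117;0.22 0 0.005 -0.117;0.28 0 0.008 -0.117' >/dev/null
python3 -c "from h import *;plan(.4498,.1898,.17,105.2)"
```

```text
t 25.8 p [0.4691 0.0506 0.1708] a 105.18 F [ 0.94 -1.52 -1.07] gap 0.0835 
-> d [0.1394 0.0178 0.0008] turn -0.0003
```

```bash
python3 -m handwheel '0.04 0.005 0 0;0.09 0.012 0 0;0.125 0.016 0 0;0.139 0.0178 0 0;0.139 0.0178 0 0' >/dev/null
python3 -m handwheel '0 0 0.03 0;0 0 0.07 0;0 0 0.1 0;0 0 0.115 0;0 0 0.121 0' |tail -2
python3 -c "from h import *;plan(.4498,.1898,.049,105.2)"
```

```text
contact_force: [-0.4, 0.0, -0.7]
finger_gap: 0.0842
t 27.05 p [0.4511 0.187  0.0505] a 105.15 F [-0.44  0.   -0.74] gap 0.0842 
-> d [ 0.0031 -0.0005  0.0015] turn -0.0009
```

```bash
python3 -m handwheel '0 0 0 0;0 0.004 0 0;0 0.008 0 0;0 0.012 0 0;0 0.016 0 0' |tail -2
python3 -m handwheel '0 0.004 0 0;0 0.008 0 0;0 0.012 0 0;0 0.014 0 0;0 0.016 0 0' |tail -2
python3 -m handwheel '0 0.003 0 0;0 0.006 0 0;0 0.008 0 0;0 0.008 0 0;0 0.008 0 0' |tail -4
python3 -c "from h import *;plan(.4995,.2022,.049,105.2)"
```

```text
contact_force: [-5.3, -1.6, 3.4]
finger_gap: 0.0842
contact_force: [-4.3, -1.6, 2.2]
finger_gap: 0.0842
ee_pos: [0.4897, 0.1982, 0.0508]
eef_rot: [[-0.262, 0.965, 0.001], [0.965, 0.262, 0.0], [-0.0, 0.001, -1.0]]
contact_force: [-1.4, -0.5, -1.1]
finger_gap: 0.0839
t 28.925 p [0.4897 0.1982 0.0508] a 105.19 F [-1.43 -0.53 -1.12] gap 0.0839 
-> d [0.0013 0.0105 0.0018] turn -0.0001
```

```bash
cat >>h.py <<'E'
a_=np.radians(15.2);ex=np.array([np.cos(a_),np.sin(a_),0]);ey=np.array([-np.sin(a_),np.cos(a_),0]);cc=np.array([.583,.226,0])
def pr(P,n="side"):
    m=M[n];return cv2.projectPoints(np.array([P],float),m["rvec"],m["tvec"],m["intrinsics"],np.array([m["k1"],0,0,0,0.]))[0].ravel()
def edge(tag):
    s=robot.get_image("side")[:,:,::-1];cv2.imwrite(f"pics/{tag}.png",s)
    G=np.array(robot.sense()["ee_pos"])+[0,0,.019];q=pr(G-.042*ey).astype(int)
    for th in(135,150,165,180):
        g=s[q[1]-15:q[1]+45,q[0]-25:q[0]+15].min(2);g=cv2.resize(g,None,fx=4,fy=4,interpolation=cv2.INTER_CUBIC)
        for c in cv2.findContours((g>th).astype(np.uint8),0,1)[0]:
            if cv2.contourArea(c)<300: continue
            b=cv2.boxPoints(cv2.minAreaRect(c));b=b[np.argsort(b[:,1])];e=[(k.mean(0)+.5)/4-.5+[q[0]-25,q[1]-15] for k in(b[:2],b[2:])]
            o=[]
            for p in e:
                C,v=ray("side",p);w=C+v*((cc-.042*ey-C)@ey)/(v@ey);o.append(((w-cc)@ex,w[2]))
            o=np.array(o);d=o[0]-o[1];print(th,np.round(e,1).tolist(),"x,z",o.round(4).tolist(),"len",np.hypot(*d).round(3),"lean to -x deg",np.degrees(np.arctan2(-d[0],d[1])).round(1))
    print("G carrier x",((G-cc)@ex).round(4),"z",G[2].round(4))
E
python3 -c "from h import *;edge('s15')"
```

```text
135 [[262.8, 182.1], [262.8, 188.4]] x,z [[-0.1522, -0.0007], [-0.155, -0.0184]] len 0.018 lean to -x deg -8.9
135 [[272.8, 175.3], [268.6, 182.0]] x,z [[-0.1117, -0.0132], [-0.1304, -0.0193]] len 0.02 lean to -x deg -71.9
135 [[284.2, 140.4], [286.6, 149.0]] x,z [[-0.054, 0.0504], [-0.0468, 0.0184]] len 0.033 lean to -x deg 12.7
135 [[264.9, 130.0], [272.7, 163.9]] x,z [[-0.1239, 0.13], [-0.1078, 0.0195]] len 0.112 lean to -x deg 8.3
150 [[270.5, 128.7], [273.6, 162.0]] x,z [[-0.1035, 0.1193], [-0.1036, 0.0224]] len 0.097 lean to -x deg -0.0
165 [[272.6, 128.5], [271.2, 144.3]] x,z [[-0.0956, 0.1143], [-0.1063, 0.0773]] len 0.038 lean to -x deg -16.1
G carrier x -0.0974 z 0.0698
```

```bash
python3 -c "
import cv2
s=cv2.imread('pics/s15.png');cv2.imwrite('pics/c15.png',cv2.resize(s[110:180,230:310],(800,600),interpolation=cv2.INTER_CUBIC))"
```

```text
(no output)
```

View pics/c15.png

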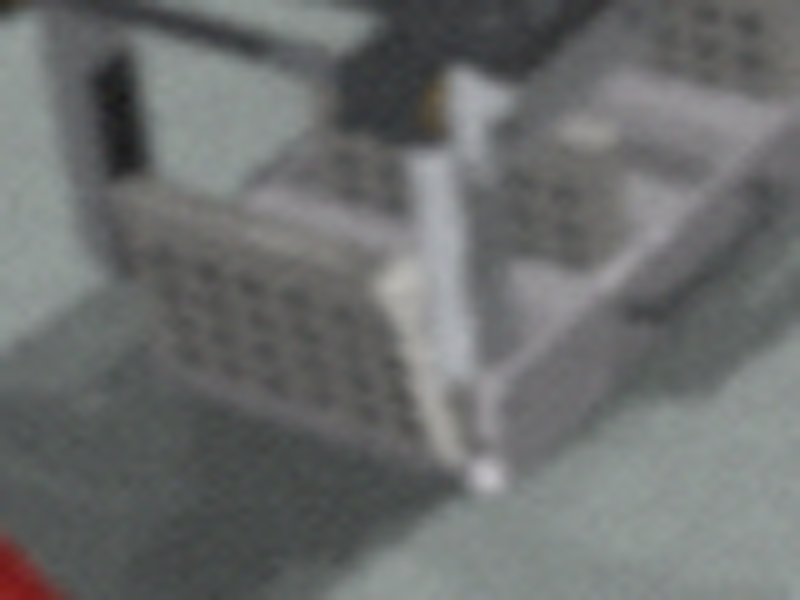

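The last viewed picture shows panel A standing in slot3 (top right). The second panel is well centred in the fingers and still leans about 10°, its side edge running from (400,280) to (450,455). About 9 mm more push is needed.

```bash
python3 -m handwheel '0 0.001 0 0;0 0.002 0 0;0 0.003 0 0;0 0.004 0 0;0 0.0045 0 0' |tail -2
python3 -m handwheel '0 0.001 0 0;0 0.002 0 0;0 0.003 0 0;0 0.004 0 0;0 0.0045 0 0' |tail -4
python3 -c "from h import *;edge('s16')"|grep -E "^1[56]|G"
```

```text
contact_force: [-3.6, -1.2, 1.7]
finger_gap: 0.0839
ee_pos: [0.498, 0.2004, 0.0507]
eef_rot: [[-0.262, 0.965, -0.001], [0.965, 0.262, -0.0], [-0.0, -0.001, -1.0]]
contact_force: [-5.2, -1.2, 2.4]
finger_gap: 0.0839
150 [[272.6, 126.7], [275.5, 161.8]] x,z [[-0.0952, 0.1189], [-0.096, 0.0169]] len 0.102 lean to -x deg -0.5
165 [[271.4, 139.2], [275.1, 160.4]] x,z [[-0.1036, 0.0901], [-0.0969, 0.0219]] len 0.068 lean to -x deg 5.6
G carrier x -0.0886 z 0.0698
```

```bash
python3 -m handwheel '0 0.0005 0 0;0 0.001 0 0;0 0.0015 0 0;0 0.002 0 0;0 0.002 0 0' |tail -4
python3 -c "from h import *;edge('s17')"|grep -E "^1[56]|G"
```

```text
ee_pos: [0.5, 0.2009, 0.0507]
eef_rot: [[-0.262, 0.965, -0.0], [0.965, 0.262, -0.0], [-0.0, -0.0, -1.0]]
contact_force: [-4.1, -2.3, 1.2]
finger_gap: 0.0839
150 [[271.7, 138.1], [273.7, 161.9]] x,z [[-0.1023, 0.0923], [-0.1031, 0.022]] len 0.07 lean to -x deg -0.6
150 [[275.8, 126.5], [277.0, 150.9]] x,z [[-0.0831, 0.111], [-0.0865, 0.0429]] len 0.068 lean to -x deg -2.9
165 [[271.6, 139.1], [273.5, 160.9]] x,z [[-0.103, 0.0899], [-0.1035, 0.0255]] len 0.064 lean to -x deg -0.5
G carrier x -0.0867 z 0.0697
```

The lean is now about 0° and flush. Next I back off 12 mm, lift 60 mm, then go forward 27+12 mm (with +2.5 mm lateral centring) over slot0.

```bash
python3 -m handwheel '0 0 0 0;0 -0.004 0 0;0 -0.009 0 0;0 -0.012 0 0;0 -0.012 -0.01 0' - 20|tail -2
python3 -m handwheel '0.0025 0 -0.02 0;0.0025 0 -0.04 0;0.0025 0 -0.06 0;0.0025 0.001 -0.06 0;0.0025 0.01 -0.06 0' |tail -2
python3 -m handwheel '0 0.01 0 0;0 0.02 0 0;0 0.027 0 0;0 0.029 0 0;0 0.029 0 0' |tail -2
python3 - <<'E'
from h import *
x,y=.500,.2009
plan(x+.027*.965-.0025*.262,y+.027*.262+.0025*.965,.045,105.2);edge('s18')
E
```

```text
contact_force: [-1.0, 1.4, -0.5]
finger_gap: 0.0838
contact_force: [0.4, 1.0, -1.7]
finger_gap: 0.0839
contact_force: [0.3, 0.7, -1.1]
finger_gap: 0.0838
t 32.825 p [0.5255 0.2105 0.1207] a 105.19 F [ 0.32  0.7  -1.09] gap 0.0838 
-> d [-0.     -0.0001  0.0757] turn -0.0001
135 [[273.8, 135.7], [269.9, 153.2]] x,z [[-0.0935, 0.0927], [-0.1142, 0.0572]] len 0.041 lean to -x deg -30.2
135 [[285.0, 117.4], [294.9, 120.9]] x,z [[-0.0445, 0.1104], [-0.0041, 0.0731]] len 0.055 lean to -x deg 47.2
135 [[290.8, 94.6], [290.8, 102.4]] x,z [[-0.0161, 0.1544], [-0.0177, 0.1346]] len 0.02 lean to -x deg -4.8
135 [[265.0, 89.3], [287.8, 127.3]] x,z [[-0.1096, 0.2239], [-0.0359, 0.0762]] len 0.165 lean to -x deg 26.5
150 [[289.1, 142.4], [276.7, 155.4]] x,z [[-0.0342, 0.0298], [-0.0889, 0.031]] len 0.055 lean to -x deg -91.3
150 [[277.3, 94.6], [279.2, 124.8]] x,z [[-0.0682, 0.1859], [-0.0696, 0.1067]] len 0.079 lean to -x deg -1.0
G carrier x -0.0597 z 0.1397
```

The side edge reads carrier x ≈ −0.069, lean about −1° (slot0 is at −0.066, and the side view reads a few mm low), so it is above the slot. I'll descend watching force.

```bash
python3 -m handwheel '0 0 0.015 0;0 0 0.03 0;0 0 0.042 0;0 0 0.05 0;0 0 0.054 0' |tail -2
python3 -m handwheel '0 0 0.003 0;0 0 0.006 0;0 0 0.009 0;0 0 0.012 0;0 0 0.012 0' |tail -2
python3 -m handwheel '0 0 0.002 0;0 0 0.004 0;0 0 0.006 0;0 0 0.008 0;0 0 0.008 0' |tail -4
```

```text
contact_force: [-0.6, -0.2, -0.7]
finger_gap: 0.0838
contact_force: [-0.2, 0.4, -1.1]
finger_gap: 0.0839
ee_pos: [0.5254, 0.2104, 0.0466]
eef_rot: [[-0.262, 0.965, -0.0], [0.965, 0.262, -0.0], [-0.0, -0.0, -1.0]]
contact_force: [0.1, -0.5, -1.4]
finger_gap: 0.0839
```

```bash
python3 -m handwheel '0 0 0.001 0;0 0 0.002 0;0 0 0.003 0;0 0 0.004 0;0 0 0.004 0' |tail -4
python3 -m handwheel '0 0 0.001 0;0 0 0.002 0;0 0 0.003 0;0 0 0.0035 0;0 0 0.0035 0' |tail -4
```

```text
ee_pos: [0.5255, 0.2105, 0.0427]
eef_rot: [[-0.262, 0.965, -0.0], [0.965, 0.262, -0.0], [-0.0, -0.0, -1.0]]
contact_force: [1.2, 0.4, -0.8]
finger_gap: 0.0838
ee_pos: [0.5258, 0.2105, 0.0403]
eef_rot: [[-0.262, 0.965, 0.001], [0.965, 0.262, 0.0], [-0.0, 0.001, -1.0]]
contact_force: [-4.6, -1.8, 11.3]
finger_gap: 0.0842
```

Floor contact at the same height as the first panel (11 N at 0.0403), so I release, rise and move clear for the final check.

```bash
python3 -m handwheel '0 0 -0.0015 0;0 0 -0.0015 0;0 0 -0.0015 0;0 0 -0.0015 0;0 0 -0.0015 0' 0.094 |tail -2
python3 -m handwheel '0 0 -0.01 0;0 0 -0.03 0;0 0 -0.06 0;0 0 -0.1 0;0 0 -0.15 0' |tail -2
python3 -m handwheel '0.05 -0.02 0 0;0.1 -0.04 0 0;0.15 -0.06 0 0;0.2 -0.08 0 0;0.25 -0.1 0 0' |tail -2
python3 -m handwheel '0 -0.01 0 0;0 -0.01 0 0;0 -0.01 0 0;0 -0.01 0 0;0 -0.01 0 0' |tail -2
python3 - <<'E'
from h import *
t=robot.get_image("top")[:,:,::-1];s=robot.get_image("side")[:,:,::-1]
cv2.imwrite("pics/tF.png",t);cv2.imwrite("pics/sF.png",s)
plan(0.4,0.3,.2,105.2)
t0=cv2.imread("pics/top0.png");s0=cv2.imread("pics/side0.png")
D=lambda a,b,x,y,w,h:float(np.abs(a[y:y+h,x:x+w].astype(int)-b[y:y+h,x:x+w]).mean().round(1))
print("diff top dish,vial,marker,small",D(t,t0,275,98,40,40),D(t,t0,275,178,25,28),D(t,t0,242,236,68,26),"side",D(s,s0,355,142,34,38),D(s,s0,305,172,25,35),D(s,s0,238,203,58,40),D(s,s0,390,224,52,36))
for nm,x in(("slot0",-.066),("slot1",-.022),("slot3",.066)):
    for n,im in(("side",s),("top",t)):
        b=cc+x*ex+[0,0,.074];e=[pr(b+k*.042*ey,n) for k in(1,-1)]
        print(nm,n,"pred",np.round(e,1).tolist())
for n,im,box in(("top",t,(150,95,80,110)),("side",s,(240,85,85,75))):
    for th in(140,155,170,185):
        for A in strips(im,box,th,15):
            A=np.array(A)
            if 15<np.hypot(*(A[1]-A[0]))<55: 
                w=[plane(n,p,.074)-cc for p in A];print(n,th,A.round(1).tolist(),"carrier xy@.074",[[round(float(k@ex),4),round(float(k@ey),4)] for k in w])
E
```

```text
contact_force: [-0.6, -0.1, -0.5]
finger_gap: 0.0939
contact_force: [1.1, -0.1, -0.2]
finger_gap: 0.094
contact_force: [0.1, 0.7, 0.6]
finger_gap: 0.0938
contact_force: [-0.5, -0.4, 0.4]
finger_gap: 0.0937
t 38.6 p [0.3541 0.4227 0.1907] a 105.17 F [0.35 0.02 0.82] gap 0.0941 
-> d [-0.1304  0.0122 -0.0092] turn -0.0006
diff top dish,vial,marker,small 2.8 4.2 2.8 side 3.1 3.3 3.4 15.3
slot0 side pred [[250.4, 124.4], [280.9, 135.3]]
slot0 top pred [[173.0, 186.1], [211.4, 174.3]]
slot1 side pred [[260.8, 114.4], [290.9, 124.8]]
slot1 top pred [[167.4, 165.9], [205.7, 154.1]]
slot3 side pred [[280.4, 95.7], [309.7, 105.2]]
slot3 top pred [[156.6, 126.1], [194.5, 114.2]]
side 140 [[272.6, 97.1], [309.0, 103.1]] carrier xy@.074 [[0.0513, 0.0557], [0.0728, -0.0364]]
side 140 [[239.6, 115.4], [290.4, 115.4]] carrier xy@.074 [[-0.0493, 0.0845], [0.0083, -0.0221]]
side 140 [[287.7, 119.0], [307.2, 124.5]] carrier xy@.074 [[-0.0067, -0.0238], [-0.003, -0.0748]]
side 140 [[299.6, 145.2], [324.4, 145.2]] carrier xy@.074 [[-0.0755, -0.097], [-0.0491, -0.1452]]
```

Bystanders are unchanged. The panel edges lie in shadow, so I locate them by differencing against the first pictures.

```bash
python3 - <<'E'
from h import *
for n,f,f0,box in(("top","tF","top0",(150,95,80,110)),("side","sF","side0",(240,85,85,75))):
    im=cv2.imread(f"pics/{f}.png");i0=cv2.imread(f"pics/{f0}.png");x,y,w,h=box
    d=cv2.GaussianBlur(cv2.absdiff(im,i0),(3,3),0).max(2)[y:y+h,x:x+w]
    for c in cv2.findContours((d>14).astype(np.uint8),0,1)[0]:
        if cv2.contourArea(c)>25: 
            r=cv2.minAreaRect(c);print(n,"changed",(np.array(r[0])+[x,y]).round(1),np.round(r[1],1),cv2.boundingRect(c+np.array([x,y])))
    # warm bright ridge (panel white edge): red minus blue profile
    wv=(im[...,2].astype(int)-im[...,0])[y:y+h,x:x+w]; m=cv2.GaussianBlur(np.clip(wv,0,255).astype(np.uint8),(3,3),0)
    for c in cv2.findContours((m>14).astype(np.uint8),0,1)[0]:
        if cv2.contourArea(c)>20:
            b=cv2.boxPoints(cv2.minAreaRect(c));b=b[np.argsort(b[:,0])];e=[b[:2].mean(0)+[x,y],b[2:].mean(0)+[x,y]]
            w_=[plane(n,p,.074)-cc for p in e];print(n,"warm",np.round(e,1).tolist(),[[round(float(k@ex),4),round(float(k@ey),4)] for k in w_])
for A in strips(cv2.imread("pics/sF.png"),(375,195,100,90),150): print("small",np.round(A,1).tolist())
a=cv2.imread("pics/tF.png")[95:205,145:230];b=cv2.imread("pics/sF.png")[80:175,235:330]
E
```

```text
top changed [195.9 184.6] [13.7 46.7] (172, 174, 47, 23)
top changed [156.  171.6] [68.2  6.1] (150, 138, 18, 67)
top changed [181.8 127.8] [ 7.4 43.3] (162, 120, 41, 18)
top changed [175.6 123.5] [ 9.7 39.8] (156, 115, 39, 18)
top changed [223.2 133.1] [80.3  8.4] (210, 95, 20, 79)
side changed [312.3 146.1] [ 7.6 41. ] (296, 129, 29, 31)
side changed [261.8 133.5] [41.9 24. ] (240, 121, 42, 28)
side changed [289.  108.1] [42.9 17.2] (267, 99, 44, 20)
side changed [298.2 102.8] [24.4  4.9] (287, 97, 24, 12)
side changed [262.5  94.3] [14.1 38.6] (247, 85, 37, 23)
side changed [245.5  91. ] [12. 11.] (240, 85, 12, 13)
side warm [[291.0, 88.5], [320.0, 88.5]] [[0.1056, 0.0352], [0.141, -0.0295]]
small [[395.2, 231.6], [434.6, 252.4]]
```

Both new edges lie where panels fully home are predicted:

| Slot | View | Changed area starts at | Predicted edge |
|---|---|---|---|
| slot3 | top | (156,115) | (156.6,126)–(194.5,114) |
| slot0 | top | (172,174) | (173,186)–(211,174) |

The side view agrees to about 3 px, and the small panel's strip is unchanged. I'm handing in.

```bash
python3 -c "
from rig import robot
print(robot.close_job(), robot.sense()['time_s'])"
```

```text
the job is handed in; nothing more can be done
the job is handed in; nothing more can be done
```

Both large panels are in the carrier, the far one in slot3 and the middle one in slot0, and I handed the job in at about 39 s of the 64 s allowed. No verdict was reported. I gripped each panel across its width, drew it out along its own axis, swung it upright against the carrier's near end face, and let go only after it touched the slot floor.

**Checks that agreed:**
- **Floor contact:** it came at TCP z = 0.039 m (8.7 N) and 0.040 m (11.3 N), which matches a lower edge on the slot floor.
- **Final pictures:** both panels' upper edges lie within about 3 px of where a fully home panel should appear. The small panel, dishes, vial and marker are unchanged, and the gripper is open and clear.

**Checks that disagreed or fell short:**
- **Heights:** two-view heights read 3–5 mm lower than the text, so I used the text's heights as the reference.
- **Grip slip:** the first panel slid a few mm in the grip while being stood up. I made up for it by measuring from its contact with the end face.
- **Final positions:** the search for the panels' upper edges by colour failed in shadow. Their final places, and the loaded panel's, rest on picture differencing and the contact heights. The fully released state was never viewed close up.

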